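Put the butter portion away through the tin's self-closing flap

ROBOT

A 6-joint arm with a two-finger parallel gripper is mounted at the origin on the work surface. World frame = base frame: x ahead of the robot, y to its left, z up, the work surface at z = 0. Lengths are in m, angles in rad, forces in N, time in s.
With the tool pointing down it reaches from about 0.375 to 0.9 m from the base axis. Payload 3.1 kg.
Tool frame: the origin (TCP) lies at the very end of the fingers, on their centre line; the grasp point (between the pads) lies 19 mm behind it; z points along the fingers, y is the line along which they close (so a half turn about z gives the same grasp; the last joint's range is limited). The gripper opens to 87 mm and grips with 3 to 60 N. Pads are 19 mm wide; open, the fingers measure 117 mm over their backs; the gripper's body (75 mm by 190 mm) begins 51 mm behind the grasp point.
Start: joints at [-1.411, 0.527, 1.433, -0, 1.181, -0.178], TCP at [0.208, -0.589, 0.223] pointing down, gripper open.
Joint ranges: [-3.08, 3.08], [-0.75, 2.2], [0.22, 2.44], [-1.43, 4.57], [0, 2.65], [-2.85, 2.85]. Speed limits (rad/s): [2.79, 2.79, 3.14, 3.14, 3.14, 3.14].

INTERFACE

Orientations are given as a unit quaternion [x, y, z, w].
In Python, from rig import robot gives the robot as it stands. The module is installed in compiled form; this text tells all that it offers.
- The arm moves only by the tool servo_tool, never from a script. Its argument "rows" is one flat list of numbers, 5 for each row, row after row: the closure, from -1 (fully open) to 1 (shut), so that 0 is half open, then the shift along the tool's x, y, z in m, then the turn about the tool's z in degrees. A call has 1 to 5 rows; each row shifts and turns the commanded pose from where the row before left it, along the tool's axes as they then stand; what a row does not reach is not made up. A row lasts 1/12 s, in which the tool goes at most 41.7 mm and 7.16 degrees, less where a joint would pass 70% of its speed; a pose out of reach is approached as far as the arm can. A call with a gripper value outside its range is refused whole. The fingers move at their own pace and stop on an object; "newtons" is the grip in N (left out, the last holds). Time passes only in rows, so rows that do not move let the fingers close. It gives the time, the measured TCP pose, the force, the opening and the grip force at its end, in the units of the state.
- robot.get_obs(): the state, without advancing time (a new reading comes with each control period).
- robot.camera(name): name is "side" or "top" or "wrist"; returns a dict with "pixels" (420x560x3 uint8, red, green, blue), "intrinsics" (3x3 intrinsics, pixels), "dist" ([k1, k2, p1, p2, k3] as OpenCV has them; the pictures are not rectified), "rvec" (rotation vector, rad) and "tvec" (3), from world to camera coordinates, as OpenCV has them; the wrist camera has in their place "mount" (4x4, takes a point from camera to tool coordinates, whose origin is the TCP and whose axes are the flange's). Camera axes: x right, y down, z forward; pixel columns grow to the right and rows downward; lengths in m; the calibration is good to about 2 mm. A picture is of the moment at which its call begins: read the wrist's pose just before it. There is no depth.
- robot.hand_in(): hands the job in; it is judged then, once.
Trained networks look in a picture, given as the dict that the camera call returned (one of the last four; its "shot" number tells which), for a name from the list of things; names that differ only in an ending like _2 or _b are one class to them, and where a whole thing is asked for, a point or a joint stands for the part that bears it (a point fixed in the world has none). Each returns a list of dicts, best first, with "score" (0 to 1); they miss things now and then, are a little off and sometimes report something else, mostly with a low value. They report only what shows in the picture. A call takes as long as a camera call. They do not tell look-alikes from the thing itself.
- robot.spot_in(picture, query): "at" ([x, y, z] in m, in world coordinates, good to about 4 mm: the middle of the surface that is visible of it).
- robot.outline_of(picture, query): "region" (420x560 bool, what is visible of it).
- robot.place_of(picture, query): "at" ([x, y, z] in m, in world coordinates, good to about 4 mm: a listed point, or the origin of a listed thing).
The state is a dict: "time": time; "q": joint angles; "joint_velocities": joint speeds; "joint_torque": joint torques, N m; "position": TCP position; "tool_rot": TCP orientation; "ft_force": force on the tool from outside, world axes, zero at the start; "moment": the same for the moment, N m; "grip_width": finger opening in m; "grip_force": force on a finger pad.
Only numpy, scipy, OpenCV 4.12 (cv2) and the standard library are available. Lean on these libraries where they do the work, as an engineer would, in place of code of your own. Each camera call takes 0.05 s, during which the arm holds its last target. There are 200 camera calls.

TASK

Put the wrapped butter portion lying on the lid of the enamel tin away inside it: while the portion still lies on the solid part of the lid, press the spring-loaded flap fully open with one finger on its sloping wing, and keeping it pressed, push the portion over the edge of the opening with the other finger so that it drops in. Then let the flap close by itself. Do not pick the portion up, and leave the two jars and the mug where they stand.

Things in the scene. Friction and masses are not known exactly. Their poses are not given: they have to be found in the camera images.
- tin: White enamel tin, fixed; 210 mm long (x), 184 wide (y -118 to +66), flat lid top at z = 135. Origin on the counter, 105 mm from either end; its x axis is the way to push the portion. Lid solid from x = -105 to +18 mm; opening x = 18 to 94, y = -78 to 51, shut by the flap. Lid 4 mm thick, tin hollow inside.
- flap (a joint): Steel flap filling the opening, rad: 0 shut (level), 0.87 fully open (stop). Hinge along the tin's x at y = 51, z = 138 mm; the flap reaches 126 mm from it towards -y and swings down into the tin; a spring shuts it. It is opened by pressing down its wing (see wing_edge): some 3 N at first, 8 N when open, 20 to 25 mm from the hinge.
- wing_edge (a point): Middle of the free edge of the wing, a steel plate fixed to the flap, 44 mm wide, x = -100 to 85 mm, over solid lid and opening alike. Shut, it rises from the hinge towards -y at 0.87 rad: y = 51 to 23, edge 34 mm above hinge. Fully open it lies level over y = 7 to 51, top 5 mm above the lid. A finger can slide along it in x, keeping the flap open.
- rim (a point): Point on the lid's top at the near edge of the opening, where the portion is to drop: tin x = 18, y = -34, z = 135 mm.
- portion: Wrapped butter portion, a paper-covered block 40 mm (its x) by 36 mm (its y) by 22 mm high, about 30 g; origin at the centre of its underside. Lies loose on the solid part of the lid, on the -y side of the wing, roughly aligned with the tin.
- jam: Jam jar with red cap, diameter 66, height 85 mm, loose on the counter beside the tin; origin at the centre of its underside. Leave it.
- honey: Honey jar with brass-coloured cap, diameter 56, height 95 mm, loose on the counter; origin at the centre of its underside. Leave it.
- mug: Blue mug, diameter 76, height 85 mm, loose on the counter; origin at the centre of its underside. Leave it.
There are look-alikes about, which are no part of the job. What is meant by the portion is not brown or green, and is the smaller of those in its own colour.

How it is judged:
By the outcome, as a careful person would: the job done as asked, in the order asked, and still so for the second after the job is handed in, with the robot touching nothing.
It also fails if it takes over 38 s, if anything falls off the work surface, if the arm or the gripper's body presses on something with over 40 N, if the wrist force passes 120 N, or if a joint passes its speed limit or range.

## Working session

There is one attempt and no reset: what is moved stays moved. The work goes in short steps, Python scripts to look and compute and a tool call to move; the robot and the scene stay as the last step left them, time stands still between calls to the robot, and variables do not carry over. Pictures are saved under pics/ and viewed, at most 10 in all, crops included, and the job is handed in when it is done.

Besides the shell and the picture viewer there is one more tool, called after "Call:" as a command line: name --argument value ..., lists and objects as JSON in quotes. servo_tool: Moves the arm, as the interface text tells. Its arguments: {"type":"object","properties":{"rows":{"type":"array","items":{"type":"number"}},"newtons":{"type":"number"}},"required":["rows"]}

```bash
mkdir -p pics; cat > h.py <<'E'
import numpy as np, cv2
from rig import robot
def save(c,n): cv2.imwrite('pics/'+n, c["pixels"][:,:,::-1])
def ray(c,u,v,z):
    K=np.array(c["intrinsics"]);d=np.array(c["dist"])
    p=cv2.undistortPoints(np.array([[[u,v]]],float),K,d)[0,0]
    R=cv2.Rodrigues(np.array(c["rvec"]))[0];t=np.array(c["tvec"]).ravel()
    o=-R.T@t; w=R.T@np.array([p[0],p[1],1]); return o+w*(z-o[2])/w[2]
def proj(c,P):
    return cv2.projectPoints(np.array(P,float).reshape(-1,3),np.array(c["rvec"]),np.array(c["tvec"]),np.array(c["intrinsics"]),np.array(c["dist"]))[0][:,0]
E
python3 - <<'E'
from h import *
ims=[]
o=robot.get_obs();print(o["time"],o["position"],o["tool_rot"],o["ft_force"])
for n in("top","side"):
    c=robot.camera(n); save(c,n+"0.png")
    for q in("tin","rim","wing_edge","portion","jam","honey","mug"):
        for r in robot.place_of(c,q)[:4]: print(n,q,np.round(r["at"],3),round(r["score"],2), np.round(proj(c,r["at"])[0]))
E
```

```text
0.0 [ 0.20761843 -0.58873136  0.22159982] [ 9.85682560e-01  1.68608257e-01  6.83386294e-06 -1.07063967e-03] [-0.24412412 -0.00533383  0.34283818]
top tin [ 0.556  0.001 -0.002] 0.85 [304. 228.]
top rim [ 0.575 -0.034  0.137] 0.7 [323. 211.]
top wing_edge [0.548 0.019 0.172] 0.8 [297. 222.]
top portion [ 0.518 -0.038  0.135] 0.88 [325. 238.]
top portion [0.37  0.038 0.003] 0.78 [288. 309.]
top portion [ 0.488 -0.2   -0.002] 0.67 [391. 257.]
top portion [ 0.375 -0.079  0.002] 0.61 [340. 307.]
top jam [ 0.618 -0.203 -0.001] 0.65 [391. 201.]
top honey [0.627 0.175 0.002] 0.59 [229. 198.]
top mug [ 0.504  0.163 -0.004] 0.68 [234. 251.]
side tin [ 0.555 -0.006  0.001] 0.6 [287. 265.]
side rim [ 0.58  -0.033  0.141] 0.8 [306. 224.]
side wing_edge [0.55  0.02  0.169] 0.85 [281. 194.]
side portion [ 0.519 -0.037  0.132] 0.93 [272. 237.]
side portion [0.371 0.042 0.002] 0.7 [188. 265.]
side portion [ 0.378 -0.075  0.   ] 0.69 [201. 316.]
side portion [ 0.486 -0.199  0.   ] 0.63 [279. 364.]
side jam [ 0.618 -0.204  0.   ] 0.62 [355. 347.]
side honey [ 0.629  0.178 -0.003] 0.58 [296. 193.]
side mug [0.498 0.159 0.003] 0.69 [239. 209.]
```

```bash
ls pics
```

```text
side0.png
top0.png
```

View pics/top0.png

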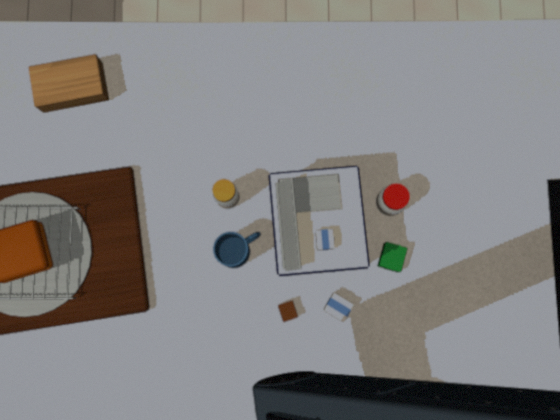

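View pics/side0.png

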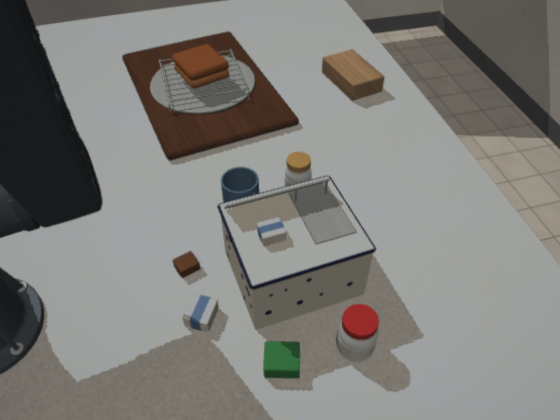

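The candidates for the portion, by pixel in the top picture, are:
- White/blue at (325,238), on the lid and the smaller of the two white/blue ones.
- White/blue at (338,307), on the counter and larger.
- Brown at (288,311).
- Green at (392,257).

The one on the lid fits, because it is white/blue, the smaller, and lies on the solid lid. I'll fit the tin and portion poses and confirm it in a crop.

```bash
python3 - <<'E'
from h import *
from scipy.optimize import minimize
cs=[robot.camera(n) for n in("top","side")]
def hullmask(p):
    m=np.zeros((420*4,560*4),np.uint8); cv2.fillConvexPoly(m,cv2.convexHull(np.round(p*4+1.5).astype(np.int32)),1); return m
def box(x,y,a,x0,x1,y0,y1,z0,z1):
    P=np.array([[u,v,w] for u in(x0,x1) for v in(y0,y1) for w in(z0,z1)])
    c,s=np.cos(a),np.sin(a); return np.c_[x+c*P[:,0]-s*P[:,1],y+s*P[:,0]+c*P[:,1],P[:,2]]
def fit(q,dims,g,pick):
    obs=[]
    for c in cs:
        rs=robot.outline_of(c,q)
        r=min(rs,key=lambda r:np.hypot(*(np.array(np.nonzero(r["region"])).mean(1)[::-1]-proj(c,pick)[0])))["region"]
        k,lab,st,_=cv2.connectedComponentsWithStats(r.astype(np.uint8)); b=lab==1+np.argmax(st[1:,4]); v,u=np.nonzero(b)
        print(q,b.sum(),u.min(),u.max(),v.min(),v.max())
        obs.append(hullmask(np.concatenate([np.c_[u+i,v+j] for i in(-.4,.4) for j in(-.4,.4)]).astype(np.float32)))
    for sel in([0,1],[0],[1]):
        def f(p):
            e=0
            for i in sel:
                m=hullmask(proj(cs[i],box(p[0]/1e3,p[1]/1e3,p[2]/1e2,*dims))); e+=1-(m&obs[i]).sum()/(m|obs[i]).sum()
            return e
        rs=[minimize(f,[g[0]*1e3,g[1]*1e3,a],method="Nelder-Mead",options=dict(initial_simplex=np.array([[0,0,0],[8,0,0],[0,8,0],[0,0,8]])+[g[0]*1e3,g[1]*1e3,a])) for a in(-6,0,6)]
        r=min(rs,key=lambda r:r.fun); print(q,sel,np.round(r.x,1),"(mm,mm,rad/100)",round(r.fun,3))
        if sel==[0,1]: out=r.x
    return out
t=fit("tin",(-.105,.105,-.118,.066,0,.135),(.556,0),(.556,-.02,.1))
p=fit("portion",(-.02,.02,-.018,.018,.135,.157),(.518,-.038),(.518,-.038,.146))
print("portion in tin:",np.array([[np.cos(t[2]/100),np.sin(t[2]/100)],[-np.sin(t[2]/100),np.cos(t[2]/100)]])@(p[:2]-t[:2]))
tiles=[]
for c,(u,v) in zip(cs,((318,235),(290,245))):
    im=cv2.resize(c["pixels"][v-75:v+75,u-50:u+50][:,:,::-1],None,fx=4,fy=4,interpolation=cv2.INTER_CUBIC)
    def poly(P,col):
        c_,s_=np.cos(t[2]/100),np.sin(t[2]/100);P=np.array(P)/1e3
        W=np.c_[t[0]/1e3+c_*P[:,0]-s_*P[:,1],t[1]/1e3+s_*P[:,0]+c_*P[:,1],P[:,2]]
        cv2.polylines(im,[np.round((proj(c,W)-[u-50,v-75]+.5)*4).astype(np.int32)],True,col,1)
    poly([(-105,-118,135),(105,-118,135),(105,66,135),(-105,66,135)],(0,0,255))
    poly([(18,-78,138),(94,-78,138),(94,51,138),(18,51,138)],(0,255,0))
    poly([(-100,51,138),(85,51,138),(85,23,172),(-100,23,172)],(255,0,255))
    b=box(p[0]/1e3,p[1]/1e3,p[2]/1e2,-.02,.02,-.018,.018,.157,.158)[[1,3,7,5]]
    cv2.polylines(im,[np.round((proj(c,b)-[u-50,v-75]+.5)*4).astype(np.int32)],True,(0,200,255),1)
    tiles.append(im)
cv2.imwrite("pics/crop1.png",np.hstack(tiles))
E
```

```text
tin 9276 269 369 165 276
tin 15817 218 374 177 328
tin [0, 1] [5.571e+02 3.000e-01 8.300e+00] (mm,mm,rad/100) 0.105
tin [0] [556.1   2.1   7.9] (mm,mm,rad/100) 0.076
tin [1] [557.2  -0.    8.6] (mm,mm,rad/100) 0.028
portion 320 316 333 230 249
portion 612 257 285 218 246
portion [0, 1] [515.6 -36.9   2.5] (mm,mm,rad/100) 0.204
portion [0] [514.3 -35.8  -1.9] (mm,mm,rad/100) 0.12
portion [1] [ 5.164e+02 -3.790e+01  1.000e-01] (mm,mm,rad/100) 0.051
portion in tin: [-44.44182403 -33.63873888]
```

View pics/crop1.png

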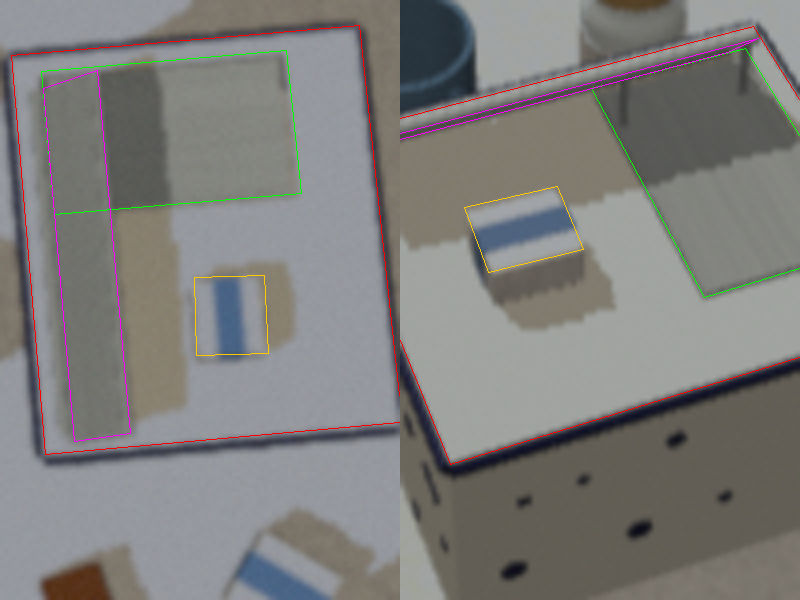

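Confirmed: the crop shows the small white/blue block on the solid lid, at tin (-44, -34) mm. The tin is at (0.557, 0) with yaw 0.083. First I'll turn to match the tin, then go over and behind the portion.

Call:
servo_tool --rows '[-0.22,0,0,0,4.9,-0.22,0,0,0,4.9,-0.22,0,0,0,4.8,-0.22,0.0157,-0.0279,0,0,-0.22,0.0157,-0.0279,0,0]'

```text
time: 1.52
position: [0.2339, -0.5321, 0.2224]
tool_rot: [0.999, 0.041, 0.0, 0.001]
ft_force: [0.1, 0.2, 0.4]
grip_width: 0.0618
grip_force: 0.0
```

Call:
servo_tool --rows '[-0.22,0.0157,-0.0279,0,0,-0.22,0.0157,-0.0279,0,0,-0.22,0.0157,-0.0279,0,0,-0.22,0.0157,-0.0279,0,0,-0.22,0.0157,-0.0279,0,0]'

```text
time: 1.93
position: [0.3013, -0.3843, 0.2227]
tool_rot: [0.999, 0.042, 0.0, 0.0]
ft_force: [0.2, -0.2, -0.1]
grip_width: 0.0535
grip_force: 0.0
```

Call:
servo_tool --rows '[-0.22,0.0157,-0.0279,0,0,-0.22,0.0157,-0.0279,0,0,-0.22,0.0157,-0.0279,0,0,-0.22,0.0157,-0.0279,0,0,-0.22,0.0157,-0.0279,0,0]'

```text
time: 2.35
position: [0.3679, -0.2387, 0.2228]
tool_rot: [0.999, 0.042, 0.0, 0.0]
ft_force: [-0.0, -0.1, 0.6]
grip_width: 0.0529
grip_force: 0.0
```

Call:
servo_tool --rows '[-0.22,0.0157,-0.0279,0,0,-0.22,0.0157,-0.0279,0,0,-0.22,0.0157,-0.0279,0,0,-0.22,0.0157,-0.0279,0,0,-0.22,0.0157,-0.0279,0,0]'

```text
time: 2.77
position: [0.4345, -0.093, 0.2229]
tool_rot: [0.999, 0.042, 0.0, 0.0]
ft_force: [1.0, -0.2, -0.1]
grip_width: 0.0533
grip_force: 0.0
```

Call:
servo_tool --rows '[-0.22,0.0157,-0.0279,0,0,-0.22,0.0157,-0.0279,0,0,-0.22,0.0157,-0.0279,0,0,-0.22,0,0,0,0,-0.22,0,0,0,0]'

```text
time: 3.18
position: [0.4742, -0.0057, 0.2226]
tool_rot: [0.999, 0.044, 0.0, 0.0]
ft_force: [0.5, 0.2, -0.1]
grip_width: 0.0528
grip_force: 0.0
```

```bash
cat > st.py <<'E'
from h import *
T=np.array([.557,0.0]);a=.083
def st():
    o=robot.get_obs();d=np.array(o["position"][:2])-T
    R=np.array([[np.cos(a),np.sin(a)],[-np.sin(a),np.cos(a)]])
    print("tin xy",np.round(R@d*1e3,1),"z",round(o["position"][2]*1e3,1),o["tool_rot"],"F",np.round(o["ft_force"],1),"w",o["grip_width"],o["time"])
E
python3 -c "from st import *; st(); print(robot.get_obs()['q'])"
```

```text
tin xy [-83.    1.1] z 222.6 [9.99034426e-01 4.39335165e-02 1.64019867e-04 1.86528595e-04] F [ 0.5  0.2 -0.1] w 0.05282737105633198 3.1833
[-2.48183134e-01  3.25484965e-01  1.79979981e+00 -3.09169988e-04
  1.01588632e+00  1.23488070e+00]
```

Call:
servo_tool --rows '[-0.22,-0.001,0.002,0.01,0,-0.22,0,0,0.014,0,-0.22,0,0,0.014,0,-0.22,0,0,0,0,-0.22,0,0,0,0]'

```text
time: 3.6
position: [0.4722, -0.0101, 0.1842]
tool_rot: [0.999, 0.041, -0.001, -0.0]
ft_force: [0.3, 0.8, -0.0]
grip_width: 0.0532
grip_force: 0.0
```

```bash
python3 - <<'E'
from st import *
st(); t=[]
for n,(u,v) in (("side",(280,235)),("top",(318,235))):
    c=robot.camera(n); t.append(cv2.resize(c["pixels"][v-75:v+75,u-50:u+50][:,:,::-1],None,fx=4,fy=4,interpolation=cv2.INTER_CUBIC))
cv2.imwrite("pics/b.png",np.hstack(t))
E
```

```text
tin xy [-85.3  -3. ] z 184.2 [ 9.99151625e-01  4.11706268e-02 -9.88449785e-04 -1.80765712e-04] F [ 0.3  0.8 -0. ] w 0.05316032712282599 3.6
```

View pics/b.png

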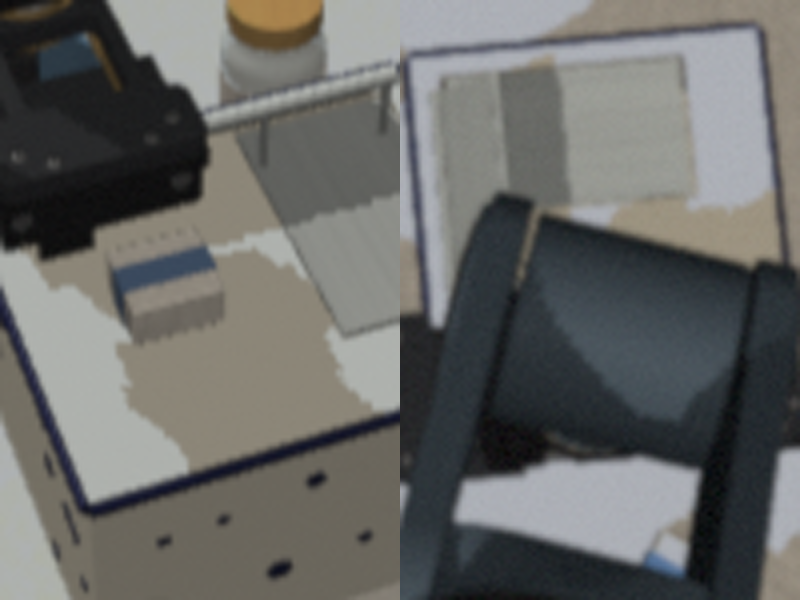

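The crop shows the far finger tip at about (65,245), just behind the portion's rear edge at (110,250) and clear of it. The other finger is over the wing. Pressing down now.

Call:
servo_tool --rows '[-0.22,0,-0.002,0.005,0,-0.22,0,0,0.006,0,-0.22,0,0,0.006,0,-0.22,0,0,0.006,0,-0.22,0,0,0,0]'

```text
time: 4.12
position: [0.4727, -0.0068, 0.1607]
tool_rot: [0.999, 0.042, -0.0, -0.0]
ft_force: [0.9, 2.1, 1.5]
grip_width: 0.0531
grip_force: 1.2
```

Call:
servo_tool --rows '[-0.22,0,0,0.005,0,-0.22,0,0,0.005,0,-0.22,0,0,0.005,0,-0.22,0,0,0,0,-0.22,0,0,0,0]'

```text
time: 4.53
position: [0.4735, -0.0076, 0.1467]
tool_rot: [0.999, 0.042, 0.001, 0.0]
ft_force: [-0.4, -0.9, 6.0]
grip_width: 0.0529
grip_force: 2.5
```

```bash
python3 -c "from st import *; st()"
```

```text
tin xy [-83.8  -0.7] z 146.7 [9.99113868e-01 4.20822827e-02 6.16684781e-04 4.24968151e-04] F [-0.4 -0.9  6. ] w 0.0528581815928859 4.5333
```

Call:
servo_tool --rows '[-0.22,0,0,0.004,0,-0.22,0,0,0,0,-0.22,0,0,0,0]'

```text
time: 4.78
position: [0.4737, -0.0081, 0.143]
tool_rot: [0.999, 0.042, 0.001, 0.001]
ft_force: [-0.2, -2.4, 7.0]
grip_width: 0.053
grip_force: 2.9
```

Call:
servo_tool --rows '[-0.22,0,0,0.002,0,-0.22,0,0,0,0,-0.22,0,0,0,0]'

```text
time: 5.03
position: [0.4737, -0.0083, 0.1412]
tool_rot: [0.999, 0.043, 0.001, 0.001]
ft_force: [-0.7, -3.8, 6.1]
grip_width: 0.0535
grip_force: 3.1
```

Call:
servo_tool --rows '[-0.22,0,0,0.001,0,-0.22,0,0,0,0,-0.22,0,0,0,0]'

```text
time: 5.28
position: [0.4738, -0.0085, 0.1402]
tool_rot: [0.999, 0.043, 0.001, 0.001]
ft_force: [-0.2, -2.6, 7.4]
grip_width: 0.053
grip_force: 3.4
```

Call:
servo_tool --rows '[-0.22,0,0,0.001,0,-0.22,0,0,0,0,-0.22,0,0,0,0]'

```text
time: 5.53
position: [0.4738, -0.0085, 0.1398]
tool_rot: [0.999, 0.043, 0.001, 0.001]
ft_force: [-0.9, -4.1, 11.1]
grip_width: 0.053
grip_force: 5.6
```

Call:
servo_tool --rows '[-0.22,0,0,0.0007,0,-0.22,0,0,0,0,-0.22,0,0,0,0]'

```text
time: 5.78
position: [0.4738, -0.0085, 0.1396]
tool_rot: [0.999, 0.043, 0.001, 0.001]
ft_force: [-1.9, -3.9, 15.4]
grip_width: 0.0531
grip_force: 8.0
```

The stop is reached: z = 139.6, with the force climbing to 15 N. Now I'll push along tin x.

Call:
servo_tool --rows '[-0.22,0.003,0,0,0,-0.22,0.004,0,0,0,-0.22,0.004,0,0,0,-0.22,0.004,0,0,0,-0.22,0.004,0,0,0]'

```text
time: 6.2
position: [0.4798, -0.006, 0.1391]
tool_rot: [0.999, 0.046, -0.013, 0.0]
ft_force: [-22.2, -7.2, 36.8]
grip_width: 0.0531
grip_force: 18.8
```

Call:
servo_tool --rows '[-0.22,0.004,0,0,0,-0.22,0.004,0,0,0,-0.22,0.004,0,0,0,-0.22,0.004,0,0,0,-0.22,0.003,0,0,0]'

```text
time: 6.62
position: [0.4965, -0.0029, 0.139]
tool_rot: [0.999, 0.045, -0.015, -0.001]
ft_force: [-22.8, -3.8, 38.6]
grip_width: 0.0529
grip_force: 19.3
```

```bash
python3 - <<'E'
from st import *
st(); t=[]
for n,(u,v) in (("side",(290,235)),("top",(318,235))):
    c=robot.camera(n); t.append(cv2.resize(c["pixels"][v-75:v+75,u-50:u+50][:,:,::-1],None,fx=4,fy=4,interpolation=cv2.INTER_CUBIC))
cv2.imwrite("pics/d.png",np.hstack(t))
E
```

```text
tin xy [-60.6   2.1] z 139.0 [ 0.99885199  0.04534237 -0.01539471 -0.00133348] F [-22.8  -3.8  38.6] w 0.052885631595139135 6.6167
```

View pics/d.png

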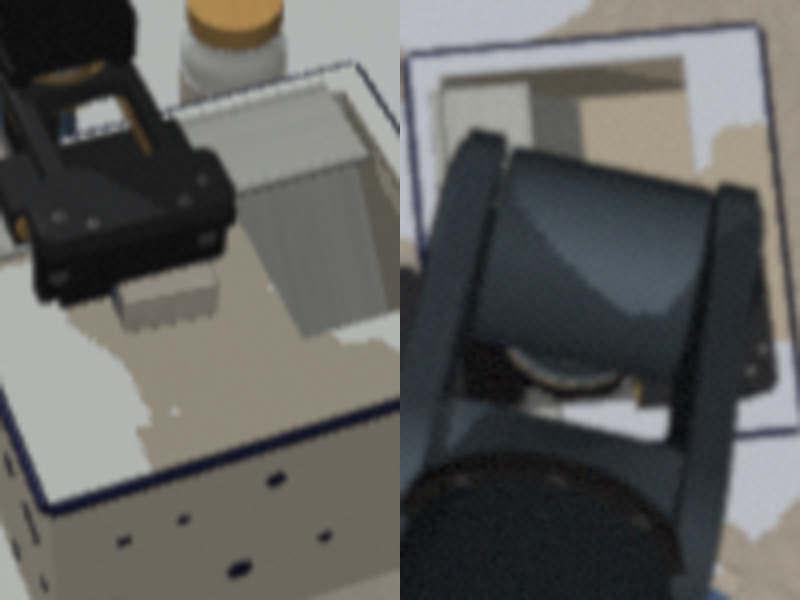

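The picture shows the flap fully open and the portion still on the lid, right in front of the far finger at (165,300). The press has grown to 38 N through friction and tilt, so I'll ease it by about 3 mm while pushing on.

Call:
servo_tool --rows '[-0.22,0.002,0,-0.001,0,-0.22,0.003,0,-0.001,0,-0.22,0.003,0,-0.001,0]'

```text
time: 6.97
position: [0.5156, -0.0028, 0.1412]
tool_rot: [0.999, 0.042, -0.003, -0.0]
ft_force: [-4.2, 0.3, 6.9]
grip_width: 0.0531
grip_force: 3.2
```

```bash
python3 -c "from st import *; st()"
```

```text
tin xy [-41.5   0.6] z 141.2 [ 9.99094648e-01  4.24450818e-02 -2.85395145e-03 -3.92819162e-04] F [-4.2  0.3  6.9] w 0.05310968657865848 6.9667
```

Call:
servo_tool --rows '[-0.22,0,0,0.001,0,-0.22,0,0,0.001,0,-0.22,0,0,0,0]'

```text
time: 7.22
position: [0.5168, -0.003, 0.1397]
tool_rot: [0.999, 0.043, -0.002, -0.0]
ft_force: [-4.3, 0.5, 12.0]
grip_width: 0.0527
grip_force: 6.2
```

Call:
servo_tool --rows '[-0.22,0.003,0,0,0,-0.22,0.003,0,0,0,-0.22,0.003,0,0,0]'

```text
time: 7.47
position: [0.5192, -0.0025, 0.1395]
tool_rot: [0.999, 0.044, -0.009, -0.0]
ft_force: [-14.9, -3.4, 23.1]
grip_width: 0.0529
grip_force: 11.3
```

```bash
python3 -c "from st import *; st()"
```

```text
tin xy [-37.9   0.6] z 139.5 [ 9.98975419e-01  4.42548156e-02 -9.46556498e-03 -1.61346288e-04] F [-14.9  -3.4  23.1] w 0.05293395152390427 7.4667
```

Call:
servo_tool --rows '[-0.22,0.003,0,0,0,-0.22,0.003,0,0,0,-0.22,0.003,0,0,0]'

```text
time: 7.72
position: [0.5288, -0.0013, 0.1395]
tool_rot: [0.999, 0.044, -0.008, -0.001]
ft_force: [-13.8, -2.6, 21.3]
grip_width: 0.0533
grip_force: 10.6
```

```bash
python3 - <<'E'
from st import *
st(); t=[]
for n,(u,v) in (("side",(300,235)),):
    c=robot.camera(n); t.append(cv2.resize(c["pixels"][v-75:v+75,u-50:u+50][:,:,::-1],None,fx=4,fy=4,interpolation=cv2.INTER_CUBIC))
o=robot.get_obs()
c=robot.camera("wrist"); t.append(cv2.resize(c["pixels"][:,:,::-1],(400,300))); t[-1]=np.vstack([t[-1],t[-1]*0])
cv2.imwrite("pics/e.png",np.hstack(t))
E
```

```text
tin xy [-28.2   1. ] z 139.5 [ 9.99006918e-01  4.37337140e-02 -8.49763996e-03 -5.74909205e-04] F [-13.8  -2.6  21.3] w 0.053273988590563155 7.7167
```

View pics/e.png

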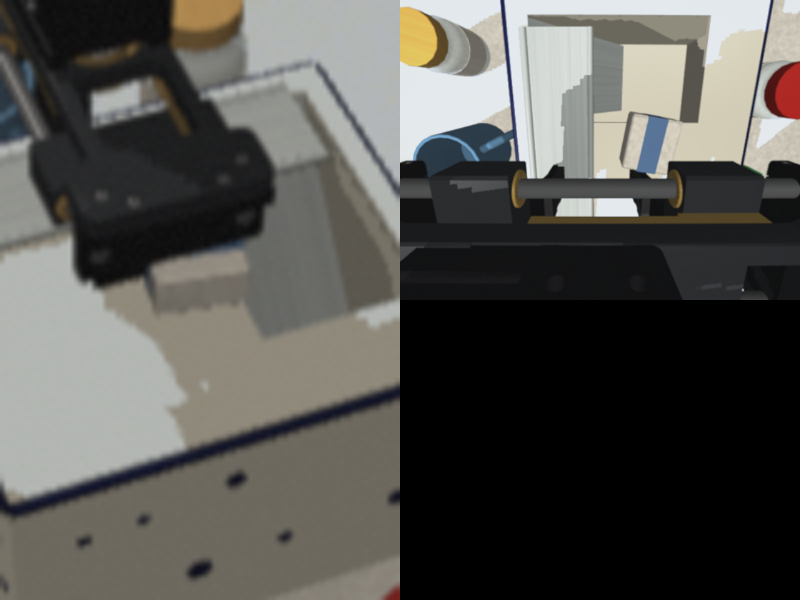

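The wrist view shows the flap open and the portion at (650,143), reaching the rim and turned about 12° clockwise. I'll shift the finger slightly to -y and keep pushing.

Call:
servo_tool --rows '[-0.22,0.002,0.001,0,0,-0.22,0.002,0.0015,0,0,-0.22,0.002,0.0015,0,0,-0.22,0.003,0.001,0,0]'

```text
time: 8.15
position: [0.5363, -0.0034, 0.1394]
tool_rot: [0.999, 0.043, -0.01, -0.003]
ft_force: [-15.5, 2.7, 20.9]
grip_width: 0.0532
grip_force: 10.8
```

Call:
servo_tool --rows '[-0.22,0.003,0,0,0,-0.22,0.003,0,0,0,-0.22,0.003,0,0,0]'

```text
time: 8.4
position: [0.5473, -0.0042, 0.1395]
tool_rot: [0.999, 0.044, -0.008, -0.001]
ft_force: [-13.7, -0.8, 19.9]
grip_width: 0.0531
grip_force: 9.9
```

```bash
python3 - <<'E'
from st import *
st()
c=robot.camera("wrist"); save(c,"w2.png")
E
```

```text
tin xy [-10.   -3.4] z 139.5 [ 9.99012832e-01  4.36250858e-02 -8.32267483e-03 -9.73375228e-04] F [-13.7  -0.8  19.9] w 0.05312903956010659 8.4
```

View pics/w2.png

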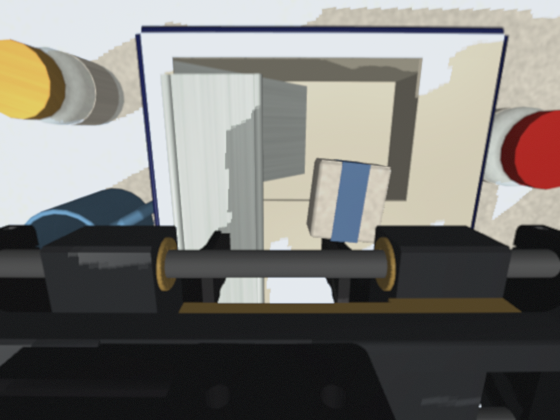

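The portion, at (350,200), now straddles the rim and is nearly straight again, with the flap open. I'll push it over.

Call:
servo_tool --rows '[-0.22,0.003,0,0,0,-0.22,0.003,0,0,0,-0.22,0.003,0,0,0,-0.22,0.003,0,0,0,-0.22,0.003,0,0,0]'

```text
time: 8.87
position: [0.5644, -0.0036, 0.1396]
tool_rot: [0.999, 0.043, -0.006, -0.0]
ft_force: [-11.2, -1.6, 16.8]
grip_width: 0.0529
grip_force: 8.2
```

Call:
servo_tool --rows '[-0.22,0.003,0,0,0,-0.22,0.003,0,0,0,-0.22,0.003,0,0,0,-0.22,0,0,0,0,-0.22,0,0,0,0]'

```text
time: 9.28
position: [0.5747, -0.003, 0.1396]
tool_rot: [0.999, 0.043, -0.005, -0.0]
ft_force: [-8.8, -1.7, 13.9]
grip_width: 0.0531
grip_force: 7.2
```

```bash
python3 - <<'E'
from st import *
st()
c=robot.camera("wrist"); save(c,"w3.png")
for n in ("side","top"):
    k=robot.camera(n)
    print(n,[(np.round(r["at"],3),round(r["score"],2)) for r in robot.spot_in(k,"portion")])
E
```

```text
tin xy [17.3 -4.4] z 139.6 [ 9.99065946e-01  4.29623214e-02 -4.62575620e-03 -2.77515135e-04] F [-8.8 -1.7 13.9] w 0.053121846491879975 9.2833
side [(array([0.37 , 0.035, 0.022]), 0.77), (array([ 0.485, -0.206,  0.032]), 0.77), (array([ 0.374, -0.085,  0.028]), 0.68)]
top [(array([ 0.485, -0.199,  0.028]), 0.82), (array([ 0.373, -0.094,  0.031]), 0.57)]
```

View pics/w3.png

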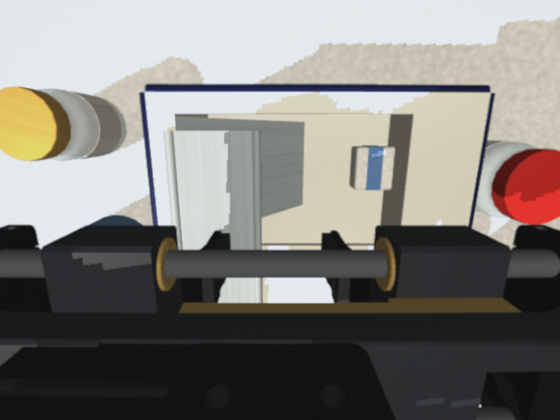

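The portion, at (372,168), now lies on the tin's floor, clear of the flap. I'll lift slowly so the spring shuts the flap.

Call:
servo_tool --rows '[-0.22,-0.001,0,-0.004,0,-0.22,0,0,-0.008,0,-0.22,0,0,-0.008,0,-0.22,0,0,-0.008,0,-0.22,0,0,-0.008,0]'

```text
time: 9.95
position: [0.5782, -0.0031, 0.1755]
tool_rot: [0.999, 0.042, 0.0, -0.0]
ft_force: [-0.3, -0.0, 0.6]
grip_width: 0.053
grip_force: 0.0
```

Call:
servo_tool --rows '[-0.22,0,0,-0.012,0,-0.22,0,0,-0.02,0,-0.22,0,0,-0.02,0,-0.22,0,0,-0.02,0,-0.22,0,0,-0.02,0]'

```text
time: 10.37
position: [0.5783, -0.0039, 0.2684]
tool_rot: [0.999, 0.042, 0.001, 0.001]
ft_force: [1.1, -0.3, 0.3]
grip_width: 0.0529
grip_force: 0.0
```

Call:
servo_tool --rows '[-0.22,-0.02,0.02,0,0,-0.22,-0.03,0.02,0,0,-0.22,-0.03,0.02,0,0,-0.22,-0.02,0.01,0,0,-0.22,0,0,0,0]'

```text
time: 10.78
position: [0.4807, -0.0833, 0.2672]
tool_rot: [0.999, 0.041, -0.001, 0.001]
ft_force: [-0.5, -0.8, -0.3]
grip_width: 0.0532
grip_force: 0.0
```

```bash
python3 - <<'E'
from st import *
st()
a=robot.camera("side");b=robot.camera("wrist")
for q in("wing_edge","jam","honey","mug","portion"): print(q,[np.round(r["at"],3) for r in robot.place_of(a,q)][:4])
cv2.imwrite("pics/f.png",np.vstack([np.hstack([cv2.resize(x["pixels"][:,:,::-1],(400,300)) for x in(a,b)])]))
E
```

```text
tin xy [-83.  -76.7] z 267.2 [ 9.99176505e-01  4.05461318e-02 -1.40362952e-03  5.94528464e-04] F [-0.5 -0.8 -0.3] w 0.0531820824154173 10.7833
wing_edge []
jam [array([ 0.619, -0.203, -0.001])]
honey []
mug [array([0.5  , 0.156, 0.005])]
portion [array([ 0.374, -0.076,  0.002]), array([ 0.485, -0.198, -0.003]), array([ 0.371,  0.038, -0.   ])]
```

View pics/f.png

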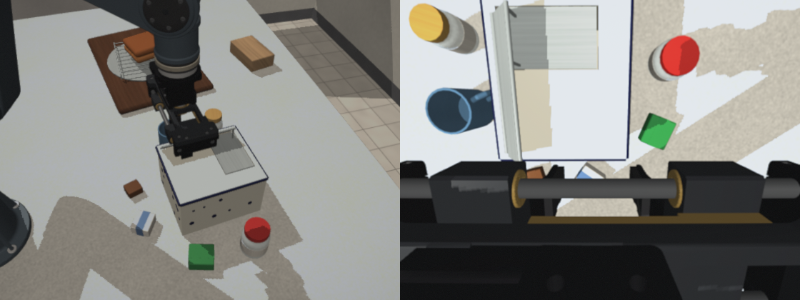

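The flap is shut, the lid is empty, the jars and mug stand where they were, and the robot touches nothing.

```bash
python3 -c "from rig import robot; print(robot.hand_in())"
```

```text
the job is handed in; nothing more can be done
None
```

The job is handed in: I pushed the butter portion into the tin while the flap was held open (it eased about 1.5 mm off its stop for a moment mid-push, before the portion reached the rim), the flap then shut by itself, and the jars and mug were left untouched.

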